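Release the copper plate and hold the clamp open

ROBOT

A 6-joint arm with a two-finger parallel gripper is mounted at the origin on the work surface. World frame = base frame: x ahead of the robot, y to its left, z up, the work surface at z = 0. Lengths are in m, angles in rad, forces in N, time in s.
With the tool pointing down it reaches from about 0.275 to 0.75 m from the base axis. Payload 10.2 kg.
Tool frame: the origin (TCP) lies on the mounting face of the last link; the fingertips stand 173 mm ahead of it and the grasp point (between the pads) lies 155 mm ahead of it (arm.finger_overhang is the z of the fingertips in the tool frame, in m); z points along the fingers, y is the line along which they close (so a half turn about z gives the same grasp; the last joint's range is limited). The gripper opens to 85 mm and grips with 20 to 120 N. Pads are 22 mm wide; open, the fingers measure 114 mm over their backs; the gripper's body (76 mm by 85 mm) begins 54 mm behind the grasp point. The pads swing forward as they close: fully open they stand 13 mm farther back than shut.
Start: joints at [1.058, 0.313, 1.498, -0, 1.331, -0.223], TCP at [0.15, 0.503, 0.405] pointing down, gripper open.
Joint ranges: [-2.94, 2.94], [-0.97, 2.17], [0.19, 2.56], [-1.23, 4.37], [0.02, 3.11], [-2.88, 2.88]. Speed limits (rad/s): [2.39, 2.39, 3.01, 3.14, 3.14, 3.14].

INTERFACE

Orientations are given as a unit quaternion [w, x, y, z].
In Python, from workcell import arm, hand, kinematics, monitor, grab_frame, camera_params, hand_in gives the robot as it stands. The module is installed in compiled form; this text tells all that it offers. Calls block until the motion is done:
- arm.reach(position, orientation): joint-space move of the TCP to a pose.
- arm.movel(position, ori=None, speed=0.15, max_force=None): straight line of the TCP; ori=None keeps the orientation; speed is the mean speed in m/s. With max_force (N) it stops when the force on the tool has changed by that much, and returns True; else False.
- arm.move_joints(angles): joint-space move.
- hand.open_jaws() and hand.close(effort=None): open the fingers fully, or close them until they stop; effort is the grip in N (None keeps the last).
- arm.pause(seconds).
- kinematics.ik(position, orientation): joint angles nearest the present ones, or None.
- monitor.observe(): the state.
- grab_frame(name): name is "side" or "top" or "wrist"; returns the picture (480x640x3 uint8, red, green, blue); there is no depth.
- camera_params(name): a dict with "camera_matrix" (3x3 intrinsics, pixels), "T" (4x4, takes a point from camera to world coordinates). Camera axes: x right, y down, z forward; pixel columns grow to the right and rows downward; lengths in m; the calibration is good to about 2 mm. A picture is of the moment at which its call begins: read the wrist's pose just before it. camera_params takes no time and is no camera call; for the wrist camera it gives the pose at the moment of the call.
A pose or a line that the arm cannot do raises arm.Unreachable and nothing moves.
- hand_in(): hands the job in; it is judged then, once.
The state is a dict: "time_s": time; "joint_positions": joint angles; "qvel": joint speeds; "joint_torque": joint torques, N m; "ee_pos": TCP position; "ee_rot": TCP orientation; "contact_force": force on the tool from outside, world axes, zero at the start; "wrist_torque": the same for the moment, N m; "finger_gap": finger opening in m; "gripper_force": force on a finger pad.
Only numpy, scipy, OpenCV 4.12 (cv2) and the standard library are available. Lean on these libraries where they do the work, as an engineer would, in place of code of your own. Each camera call takes 0.05 s, during which the arm holds its last target. There are 200 camera calls.

TASK

Free the copper plate in the engraver's clamping fixture: take the wooden-handled fork key from its rest and, turning with the key only and keeping fingers off the screws, turn both captive lock screws anticlockwise to their stops. Then, keeping the key in your grip, use its foot to press the sprung release plunger half way down (10 mm of its 20 mm, never to the bottom, which would kick the plate out) and finish holding it there, so that the jaw stays open. Leave the plate, the loupe, the jar and the gravers where they are.

Things in the scene. Friction and masses are not known exactly. Their poses are not given: they have to be found in the camera images.
- key_grip (a point): Centre of the handle of the loose key (about 0.2 kg), upright in its rest: a dark wooden square bar 24 x 24 mm, 60 mm tall (30 mm above and below this point), flats square to the point's x and y, z up. Below it a steel shaft 16 mm across and 40 mm long, a round collar 36 mm across and the fork, whose underside is 92 mm below this point.
- key_foot (a point): Middle of the underside of the key's steel fork, axes as key_grip. The fork is 30 x 30 mm, two prongs; the slot between them is 10 mm wide, 14 mm deep, open at both ends and runs along the point's x axis.
- key_rest: Fixed wooden block 72 x 72 x 30 mm, origin under its middle, with a round hole about 46 mm across in which the key's fork stands (hole floor 12 mm above the bench): draw the key straight up by at least 25 mm.
- screw_a_head (a point): Middle of the top of the left lock screw's bar head (left seen from the robot): upright steel bar 24 mm long (point's x axis), 5 mm thick, 10 mm high, on a disc 36 mm across whose top is 10 mm below this point. The fork drops over the bar, slot along the bar, prongs to near the disc. About 0.2 rad of play each way: turn the key that much farther than the screw.
- screw_b_head (a point): The same for the right lock screw, 156 mm from the left one on the same aluminium clamp head (70 x 220 mm, top 40 mm above the bench).
- screw_a (a joint): Angle of the left lock screw, rad: grows anticlockwise seen from above; starts near 0 (locked), stop at 1.2 (loose). It stays where it is left; light friction of about 0.05 N m.
- screw_b (a joint): The same for the right lock screw.
- plunger_top (a point): Centre of the flat top of the release plunger's round black cap, 38 mm across, midway between the two screws, 76 mm above the bench when up. It moves straight down with the plunger.
- plunger (a joint): How far the plunger is pressed, m: 0 up, 0.020 at the bottom. A spring pushes it up with 3 N at the top, 6 N half way and 9 N at the bottom; the clamp jaw opens by half of the plunger's travel.
- fixture: The fixed plate fixture, grey base 230 x 220 mm; origin at bench level below its middle, x from the clamp head (robot side) to the bed with the plate. Screws and plunger stand on the clamp head, in a row along its y axis at x = -65 mm. It does not move.
- plate: Loose copper plate 108 x 150 x 4 mm lying on the fixture's bed, origin under its middle: to be left in place.
- loupe: Small black magnifier 38 mm across and 30 mm tall standing on the plate, origin under its middle: bystander.
- jar: Glass jar with a red lid, 56 mm across, 70 mm tall, origin under its middle, on the other side of the fixture from the key: bystander.
- graver_a: Engraver's hand tool (graver) with a dark wooden handle, about 105 mm long and 25 mm thick, lying to the right of the fixture, origin at its handle's end: bystander.
- graver_b: The same kind of tool with a light wooden handle, about 95 mm long, left of the fixture: bystander.
Things that resemble listed ones, but are neither listed nor needed, are in the scene too. What is shaped like the part that bears key_grip but purple or yellow is not meant.

How it is judged:
By the outcome, as a careful person would: the job done as asked, in the order asked, and still so for the second after the job is handed in, while the arm keeps its last pose, push and grip.
It also fails if it takes over 51 s, if anything falls off the work surface, if the arm or the gripper's body presses on something with over 40 N, if the wrist force passes 120 N, or if a joint passes its speed limit or range.

## Working session

There is one attempt and no reset: what is moved stays moved. The work goes in short steps, each a Python script; the robot and the scene stay as the last script left them, time stands still between calls to the robot, and variables do not carry over. Pictures are saved under pics/ and viewed, at most 10 in all, crops included, and the job is handed in when it is done.

```bash
mkdir -p pics; ls
python3 - <<'E'
from workcell import *
import cv2,numpy as np
for n in("top","side","wrist"):
    p=camera_params(n);print(n,np.round(p["camera_matrix"],1).tolist(),np.round(p["T"],4).tolist())
    cv2.imwrite(f"pics/{n}0.png",grab_frame(n)[:,:,::-1])
print(monitor.observe())
E
```

```text
pics
top [[474.5, 0.0, 320.2], [0.0, 474.5, 236.2], [0.0, 0.0, 1.0]] [[-0.0275, -0.9905, 0.1347, 0.3747], [-0.9996, 0.0282, 0.0035, 0.041], [-0.0072, -0.1346, -0.9909, 1.0431], [0.0, 0.0, 0.0, 1.0]]
side [[504.3, 0.0, 316.7], [0.0, 504.3, 235.2], [0.0, 0.0, 1.0]] [[0.984, -0.0945, 0.1508, 0.4063], [-0.1774, -0.5897, 0.7879, -0.6437], [0.0145, -0.8021, -0.597, 0.6013], [0.0, 0.0, 0.0, 1.0]]
wrist [[360.3, 0.0, 320.7], [0.0, 360.3, 239.8], [0.0, 0.0, 1.0]] [[0.2867, 0.9054, 0.3132, 0.0684], [0.958, -0.2704, -0.0954, 0.5266], [-0.0017, 0.3274, -0.9449, 0.3737], [0.0, 0.0, 0.0, 1.0]]
{'time_s': 0.15, 'joint_positions': array([ 1.05763524e+00,  3.13344134e-01,  1.49823430e+00, -2.03523117e-05,
        1.33099825e+00, -2.23450139e-01]), 'qvel': array([-0.00058116, -0.00010478, -0.00010061, -0.00029726,  0.00036746,
        0.00237201]), 'joint_torque': array([ 8.07392116e-04, -4.12367928e+01, -2.59796959e+01, -2.16235817e-04,
        3.21252133e-03, -4.72320380e-06]), 'ee_pos': array([0.1500095 , 0.50309491, 0.4042655 ]), 'ee_rot': array([-1.67920813e-04,  1.44347007e-01,  9.89527008e-01, -4.62575928e-04]), 'contact_force': array([-0.20492486, -0.0635401 ,  0.17913865]), 'wrist_torque': array([ 0.02418232, -0.02229032, -0.01151954]), 'gripper_force': 0.0, 'finger_gap': 0.08512629599280111}
```

View pics/top0.png

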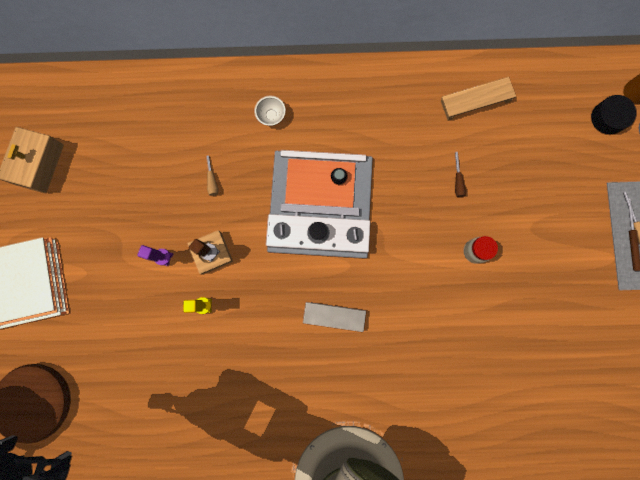

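View pics/side0.png

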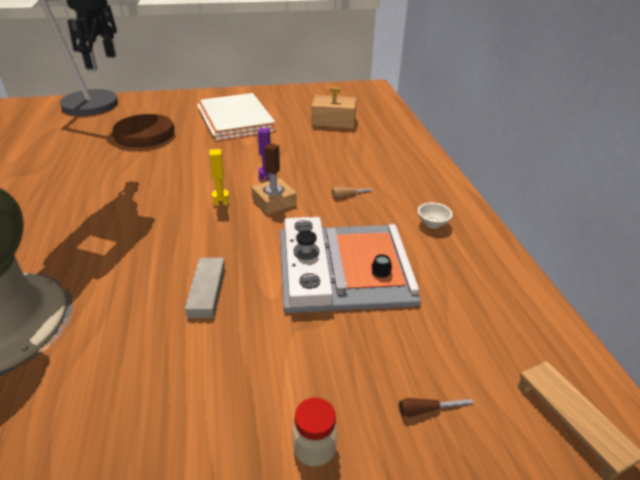

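The top view shows the keys and the fixture, and these could be taken for the key:
- (203,247): the dark wooden handle standing in its rest. I choose this one.
- (155,255): purple.
- (197,306): yellow.
- (20,152): a block with a small brass T, upper left.

In the side view the dark handle is at (272,158). In the top view the screws are at about (282,231) and (355,235), with the plunger at (318,232).

```bash
cat > h.py <<'E'
import numpy as np,cv2
from workcell import *
def ray(n,uv,p=None):
    p=p or camera_params(n);K=p["camera_matrix"];T=np.array(p["T"])
    d=T[:3,:3]@np.linalg.solve(np.array(K),[uv[0],uv[1],1.]);return T[:3,3],d
def plane(n,uv,z,p=None):
    o,d=ray(n,uv,p);return o+d*(z-o[2])/d[2]
def tri(a,b):  # list of (o,d)
    A=0;B=0
    for o,d in(a,b):
        d=d/np.linalg.norm(d);P=np.eye(3)-np.outer(d,d);A=A+P;B=B+P@o
    x=np.linalg.solve(A,B)
    return x,[np.linalg.norm(np.cross(x-o,d/np.linalg.norm(d))) for o,d in(a,b)]
E
python3 - <<'E'
from h import *
np.set_printoptions(precision=4,suppress=True)
t=cv2.imread("pics/top0.png")
a=cv2.resize(t[220:330,135:245],(400,400),interpolation=cv2.INTER_CUBIC)
b=cv2.resize(t[195:265,260:380],(400,233),interpolation=cv2.INTER_CUBIC)
b=cv2.copyMakeBorder(b,0,167,0,0,cv2.BORDER_CONSTANT)
cv2.imwrite("pics/crop1.png",np.hstack([a,b]))
print(plane("top",(203,247),.13),plane("top",(282,231),.06),plane("top",(355,235),.06),plane("top",(318,232),.076))
print(tri(ray("top",(199,243)),ray("side",(272,147))))
E
```

```text
[0.4843 0.272  0.13  ] [0.5217 0.1242 0.06  ] [ 0.5089 -0.0283  0.06  ] [0.5151 0.0487 0.076 ]
(array([0.4896, 0.2783, 0.1359]), [np.float64(0.001901712508146343), np.float64(0.001901712508146422)])
```

View pics/crop1.png

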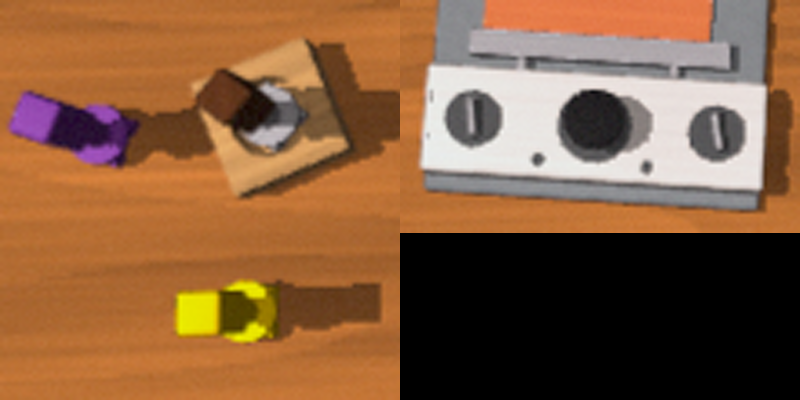

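The crop confirms the dark square handle standing over a steel collar in the rest. Triangulation puts its top at z≈0.136, against 0.134 expected. The two screws measure about 153 mm apart, against 156 given. Next are close wrist views of the fixture and then the key.

```bash
cat >> h.py <<'E'
def q(psi):  # tool down, tool y at world angle psi (deg)
    f=np.radians(psi+90)/2;return [0,np.cos(f),np.sin(f),0]
def shot(name):
    import json
    p=camera_params("wrist");f=grab_frame("wrist");cv2.imwrite(f"pics/{name}.png",f[:,:,::-1])
    json.dump({k:np.array(v).tolist() for k,v in p.items() if k in("camera_matrix","T")},open(f"pics/{name}.json","w"))
E
python3 - <<'E'
from h import *
arm.reach([.545,.05,.34],q(90));print(monitor.observe()["time_s"]);arm.pause(.2);shot("fix")
r=np.radians(62+90);arm.reach([.489-.03*np.cos(r),.278-.03*np.sin(r),.36],q(62));arm.pause(.2);shot("key")
print(monitor.observe()["time_s"],monitor.observe()["ee_pos"])
cv2.imwrite("pics/fk.png",cv2.resize(np.vstack([cv2.imread("pics/fix.png")[:,:],cv2.imread("pics/key.png")[:]]),(400,600),interpolation=cv2.INTER_AREA))
E
```

```text
2.3167
3.6917 [0.51589435 0.26299943 0.35994824]
```

View pics/fk.png

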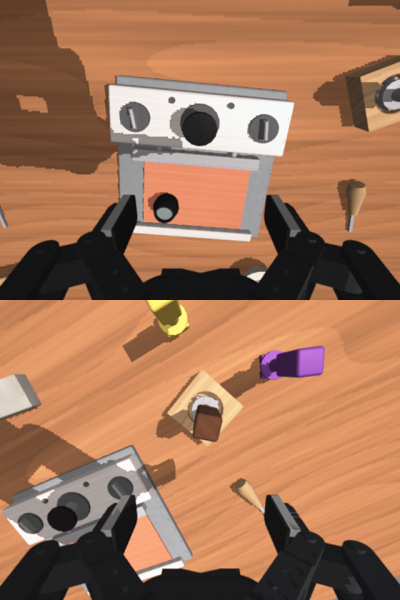

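In the wrist views, the fixture picture shows the screws at about (208,187) and (421,205) and the cap at (320,203). The key picture shows the handle top at about (331,205).

```bash
cat > meas.py <<'E'
from h import *
import json
np.set_printoptions(precision=4,suppress=True)
P={n:json.load(open(f"pics/{n}.json")) for n in("fix","key")}
F=cv2.imread("pics/fix.png");K=cv2.imread("pics/key.png")
g=cv2.cvtColor(F,cv2.COLOR_BGR2GRAY)
for nm,c in(("b",(208,187)),("a",(421,205))):
    m=np.zeros_like(g);cv2.circle(m,c,17,255,-1)
    th,_=cv2.threshold(g[m>0].reshape(-1,1),0,255,cv2.THRESH_OTSU)
    b=((g>th)&(m>0)).astype(np.uint8)
    n,l,s,ce=cv2.connectedComponentsWithStats(b)
    i=1+np.argmax(s[1:,4]);pts=np.argwhere(l==i)[:,::-1].astype(np.float32)
    r=cv2.minAreaRect(pts);bx=cv2.boxPoints(r)
    print(nm,th,s[1:,4],r)
    e=sorted([(np.linalg.norm(bx[k]-bx[(k+1)%4]),k) for k in range(4)])
    k1,k2=e[0][1],e[1][1]
    A,B=[(bx[k]+bx[(k+1)%4])/2 for k in(k1,k2)]
    for z in(.06,):
        A3,B3=plane("",A,z,P["fix"]),plane("",B,z,P["fix"]);d=A3-B3
        print(z,(A3+B3)/2,"len",np.linalg.norm(d),"ang",np.degrees(np.arctan2(d[1],d[0]))%180)
# handle: brown dark
hsv=cv2.cvtColor(K,cv2.COLOR_BGR2HSV)
sub=K[150:260,280:390]
print("handle samples",[K[y,331].tolist() for y in range(185,250,8)])
a=cv2.resize(K[150:250,280:400],(480,400),interpolation=cv2.INTER_CUBIC)
f1=cv2.resize(F[150:220,175:245],(280,280),interpolation=cv2.INTER_CUBIC);f2=cv2.resize(F[170:240,385:455],(280,280),interpolation=cv2.INTER_CUBIC)
cv2.imwrite("pics/c2.png",np.hstack([a,cv2.resize(np.vstack([f1,f2]),(200,400))]))
E
python3 meas.py
```

```text
b 139.0 [159   1   1] ((211.64117431640625, 188.6352996826172), (28.634822845458984, 5.531727313995361), 77.47119140625)
0.06 [ 0.5086 -0.0265  0.06  ] len 0.019850360392379307 ang 6.892823629411197
a 127.0 [149] ((426.4154052734375, 207.02308654785156), (5.380591869354248, 28.289710998535156), 3.1798300743103027)
0.06 [0.5218 0.1248 0.06  ] len 0.020612962927154407 ang 2.386036604361692
handle samples [[51, 71, 114], [53, 75, 121], [55, 77, 123], [57, 78, 127], [54, 77, 120], [128, 173, 228], [117, 168, 233], [101, 150, 224], [96, 142, 217]]
```

View pics/c2.png

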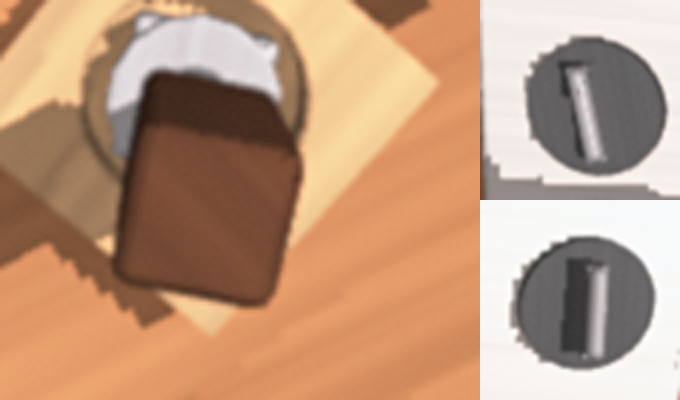

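The crop shows the handle's brighter top face, with its centre near crop (208,215), and the side face above it. The bars show clearly in both discs. The bar spacing implies a bar top near z≈0.053. I will recompute with better masks and check the heights against the fixed top camera.

```bash
cat > meas2.py <<'E'
from h import *
import json
np.set_printoptions(precision=4,suppress=True)
P={n:json.load(open(f"pics/{n}.json")) for n in("fix","key")}
F=cv2.imread("pics/fix.png");K=cv2.imread("pics/key.png");T=cv2.imread("pics/top0.png")
def bar(I,c,r):
    g=cv2.cvtColor(I,cv2.COLOR_BGR2GRAY);m=np.zeros_like(g);cv2.circle(m,c,r,255,-1)
    th,_=cv2.threshold(g[m>0].reshape(-1,1),0,255,cv2.THRESH_OTSU)
    n,l,s,ce=cv2.connectedComponentsWithStats(((g>th)&(m>0)).astype(np.uint8))
    i=1+np.argmax(s[1:,4]);p=np.argwhere(l==i)[:,::-1].astype(float)
    w,v=np.linalg.eigh(np.cov(p.T));return p.mean(0),v[:,1],np.sqrt(12*w),(th,s[i,4])
C={}
for nm,c,ct in(("b",(212,189),(355,235)),("a",(426,207),(282,231))):
    p,v,L,i=bar(F,c,21);pt,_,_,it=bar(T,ct,6);C[nm]=p
    z=.053;A,B=[plane("",p+s*v*L[1]/2,z,P["fix"]) for s in(1,-1)];d=A-B
    print(nm,p,L,i,"top",pt,it);print("  pos",(A+B)/2,"len",np.linalg.norm(d),"ang",np.degrees(np.arctan2(d[1],d[0])),"tri",*tri(ray("",p,P["fix"]),ray("top",pt)))
for z in(.05,.053,.056):
    a,b=[plane("",C[n],z,P["fix"]) for n in"ab"];print(z,a,b,np.linalg.norm(a-b))
def blob(m,c):
    n,l,s,ce=cv2.connectedComponentsWithStats(m.astype(np.uint8));return (l==l[c[1],c[0]]).astype(np.uint8)
# plunger cap top (black)
g=F.max(2);m=blob(cv2.morphologyEx((g<45).astype(np.uint8),cv2.MORPH_OPEN,np.ones((5,5))),(320,205))
cn=max(cv2.findContours(m,0,1)[0],key=cv2.contourArea);e=cv2.fitEllipse(cn);c=plane("",e[0],.076,P["fix"]);print("cap",e,c, 'mid expected',(a+b)/2)
# handle top face
R=K[:,:,2];m=(R>93)&(R<150)&(K[:,:,1]<95);m=blob(cv2.morphologyEx(m.astype(np.uint8),cv2.MORPH_OPEN,np.ones((3,3))),(331,205))
cn=max(cv2.findContours(m,0,1)[0],key=cv2.contourArea)
q3=np.float32([plane("",p,.134,P["key"])[:2]*1000 for p in cn[:,0].astype(float)]);r=cv2.minAreaRect(q3);print("handle",r,m.sum())
E
python3 meas2.py
```

```text
b [211.954  190.1609] [ 5.5066 31.5121] (140.0, np.int32(174)) top [354.5652 234.6087] (114.0, np.int32(23))
  pos [ 0.5111 -0.0286  0.053 ] len 0.022513458807368495 ang 7.103063521258464 tri [ 0.5104 -0.0277  0.0558] [np.float64(1.7996008772718363e-05), np.float64(1.799600877272342e-05)]
a [426.3185 208.8593] [ 4.4281 30.4131] (142.0, np.int32(135)) top [280.5 230. ] (110.0, np.int32(18))
  pos [0.5249 0.1269 0.053 ] len 0.02284015620011857 ang 1.8685266637213052 tri [0.5257 0.1282 0.0488] [np.float64(0.00011017417095854115), np.float64(0.00011017417095881917)]
0.05 [0.5255 0.1278 0.05  ] [ 0.5115 -0.0295  0.05  ] 0.15794207251409326
0.053 [0.5248 0.1269 0.053 ] [ 0.5109 -0.0286  0.053 ] 0.1561165072719622
0.056 [0.524 0.126 0.056] [ 0.5103 -0.0277  0.056 ] 0.15429094202983118
cap ((317.6523132324219, 206.01580810546875), (48.793155670166016, 55.23815155029297), 137.61383056640625) [0.517  0.0476 0.076 ] mid expected [0.5172 0.0492 0.056 ]
handle ((484.7498779296875, 285.67230224609375), (22.050939559936523, 21.90374183654785), 50.542747497558594) 1495
```

Checks hold: bar tops are at z≈0.053 with 156 mm spacing, the cap lies midway between the screws, and the handle face is about 22–24 mm square. I will refine the handle position from a pre-grasp shot, then grasp, lift and look at the slot direction.

```bash
cat > g.py <<'E'
from h import *
import json
np.set_printoptions(precision=4,suppress=True)
arm.reach([.4855,.284,.345],q(50.5));arm.pause(.2);shot("pre")
P=json.load(open("pics/pre.json"));K=cv2.imread("pics/pre.png");R=K[:,:,2]
o=np.array(P["T"]);Km=np.array(P["camera_matrix"]);c=Km@(o[:3,:3].T@(np.array([.4855,.284,.134])-o[:3,3]));c=c[:2]/c[2]
m=cv2.morphologyEx(((R>93)&(R<150)&(K[:,:,1]<95)).astype(np.uint8),cv2.MORPH_OPEN,np.ones((3,3)))
n,l,s,ce=cv2.connectedComponentsWithStats(m)
i=l[int(c[1]),int(c[0])];cn=max(cv2.findContours((l==i).astype(np.uint8),0,1)[0],key=cv2.contourArea)
r=cv2.minAreaRect(np.float32([plane("",p,.134,P)[:2]*1000 for p in cn[:,0].astype(float)]))
print(c,i,s[i],r)
x,y=np.array(r[0])/1000;a=r[2]
a=min((a+90*k for k in(-1,0,1)),key=lambda t:abs(t-50.5))
ok=i>0 and all(19<d<26 for d in r[1]) and abs(a-50.5)<6 and np.hypot(x-.4855,y-.284)<.008
print(ok,x,y,a)
if ok:
    arm.movel([x,y,.345],q(a));arm.movel([x,y,.259]);f0=monitor.observe()["contact_force"]
    hand.close(70);o=monitor.observe();print(o["finger_gap"],o["gripper_force"],o["ee_pos"],o["contact_force"]-f0,o["time_s"])
E
python3 g.py
```

```text
[322.3199 275.7991] 12 [ 304  254   41   39 1502] ((485.00787353515625, 285.7098083496094), (22.010648727416992, 22.813955307006836), 50.43265914916992)
True 0.48500787353515623 0.28570980834960935 50.43265914916992
0.02304322534174794 69.02832984924316 [0.4851 0.2858 0.2594] [-0.7785 -1.115   2.7131] 5.8583
```

Run:
```python
from h import *
np.set_printoptions(precision=4,suppress=True)
p=monitor.observe()["ee_pos"]
arm.movel([p[0],p[1],.33]);arm.reach([.52,.05,.42],q(80));arm.pause(.2)
S=grab_frame("side")[:,:,::-1];shot("held")
o=monitor.observe();print(o["finger_gap"],o["contact_force"],o["ee_pos"],o["time_s"])
c=camera_params("side");T=np.array(c["T"]);u=np.array(c["camera_matrix"])@(T[:3,:3].T@(np.array([.52,.05,.185])-T[:3,3]));u=(u[:2]/u[2]).astype(int);print(u)
W=cv2.imread("pics/held.png")
cv2.imwrite("pics/held_s.png",np.hstack([cv2.resize(S[u[1]-45:u[1]+35,u[0]-40:u[0]+40],(480,480),interpolation=cv2.INTER_CUBIC),cv2.resize(W[200:380,260:380],(320,480),interpolation=cv2.INTER_CUBIC)]))
```

```text
0.022888380680758425 [ 0.1604 -0.9909 -3.1767] [0.52   0.0506 0.4197] 7.7833
[306 181]
```

View pics/held_s.png

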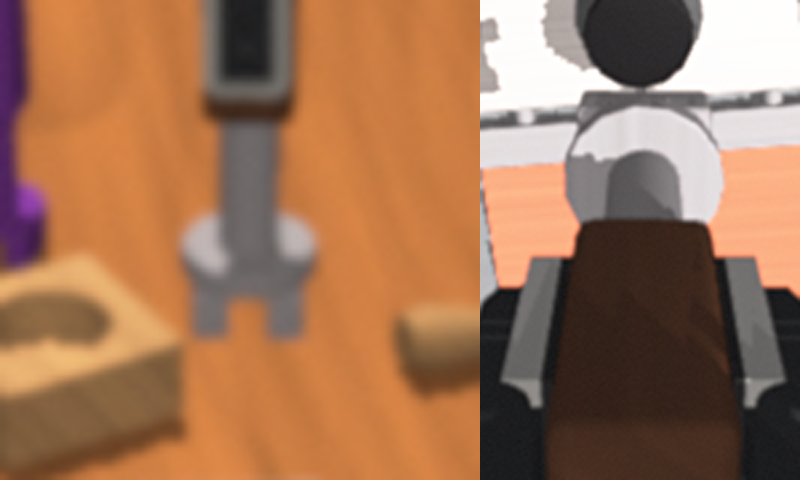

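The slot opens toward the side camera, so it runs along tool y, and the collar is centred between the fingers. I will check the key's offset along tool x, which is across the slot, and then go to screw a.

```bash
cat > scr.py <<'E'
from h import *
np.set_printoptions(precision=4,suppress=True)
def st(t=""):
    o=monitor.observe();print(t,o["ee_pos"],o["contact_force"],"Mz %.3f"%o["wrist_torque"][2],"gap %.4f"%o["finger_gap"],"j6 %.3f"%o["joint_positions"][5],"t %.1f"%o["time_s"]);return o
def tcp(foot,psi,off):  # off: key centre in tool x
    r=np.radians(psi+90);return [foot[0]-off*np.cos(r),foot[1]-off*np.sin(r),foot[2]+.2474]
def seat(s,psi,off):
    arm.reach(tcp([*s,.075],psi,off),q(psi));st("above")
    arm.movel(tcp([*s,.057],psi,off),speed=.08)
    hit=arm.movel(tcp([*s,.0455],psi,off),speed=.03,max_force=6);o=st(f"seat hit={hit}")
    return o["ee_pos"][2]-.2474
E
python3 - <<'E'
from h import *
import json
P=json.load(open("pics/held.json"));t=np.array([.52,.0506,.4197]);r=np.radians(170);tx=np.array([np.cos(r),np.sin(r),0])
f=lambda u,v,z:float((plane("",(u,v),t[2]-z,P)-t)@tx)
print("top edge off",f(320,357.5,.125)-.012,"bottom edge off",f(320,283.2,.185)-.012,"collar c",f(321.3,265.6,.225))
E
```

```text
top edge off 0.0014498867879716403 bottom edge off -0.002095762244559013 collar c 0.0018158479925123954
```

Run:
```python
from scr import *
z=seat((.5248,.1269),1.9,0);print("foot z",z)
```

```text
above [0.5249 0.1268 0.3227] [ 0.0457  0.2026 -2.1866] Mz 0.010 gap 0.0236 j6 -0.014 t 9.1
seat hit=False [0.5248 0.1269 0.2928] [-0.4489  0.256  -2.4058] Mz -0.031 gap 0.0235 j6 -0.013 t 10.0
foot z 0.04544320457100953
```

The fork went down 8 mm past the bar top with no resistance, so it is seated. Turning anticlockwise in steps now, watching the moment.

```bash
cat >> scr.py <<'E'
def turn(first=1.25,last=1.5,step=.05,lim=.6):
    j=np.array(monitor.observe()["joint_positions"]);m0=monitor.observe()["wrist_torque"][2]
    for a in [.2,.6,1.0,*np.arange(first,last+.001,step)]:
        k=j.copy();k[5]-=a;arm.move_joints(k);o=st("%.2f"%a);a0=a
        if abs(o["wrist_torque"][2]-m0)>lim:break
    return a0
E
python3 - <<'E'
from scr import *
print(turn())
E
```

```text
0.20 [0.5249 0.127  0.293 ] [ 0.0692  0.7026 -1.1022] Mz 0.029 gap 0.0234 j6 -0.209 t 10.3
0.60 [0.5248 0.1269 0.2929] [ 0.5554  1.1539 -2.1555] Mz 0.042 gap 0.0233 j6 -0.608 t 10.8
1.00 [0.5248 0.1268 0.2929] [-0.0536 -0.4736 -1.3052] Mz -0.009 gap 0.0231 j6 -1.007 t 11.3
1.25 [0.5249 0.1268 0.2929] [ 0.3631 -0.6321 -1.8128] Mz -0.035 gap 0.0233 j6 -1.257 t 11.6
1.30 [0.5249 0.1268 0.2929] [ 0.7404 -0.5021 -1.5319] Mz -0.023 gap 0.0232 j6 -1.309 t 11.9
1.35 [0.5249 0.1268 0.2929] [ 1.0173 -2.6655 -2.5262] Mz -0.124 gap 0.0231 j6 -1.360 t 12.1
1.40 [0.5249 0.1268 0.2929] [ 2.0086 -2.1253 -2.2266] Mz -0.486 gap 0.0234 j6 -1.410 t 12.4
1.45 [0.5249 0.1269 0.2928] [ 2.7192 -1.5252 -3.6634] Mz -0.804 gap 0.0232 j6 -1.460 t 12.6
1.4500000000000002
```

Screw a has reached its stop: the moment rises from about 1.35 rad, which is 1.2 plus the play. Backing off inside the play, lifting, and repeating at screw b.

```bash
cat >> scr.py <<'E'
def leave(a,b=1.22):
    k=np.array(monitor.observe()["joint_positions"]);k[5]+=a-b;arm.move_joints(k);st("eased")
    p=monitor.observe()["ee_pos"];arm.movel([p[0],p[1],.345]);st("up")
E
python3 - <<'E'
from scr import *
leave(1.45)
z=seat((.511,-.0286),7.1,0);print("foot z",z)
if z<.0475:
    a=turn();print(a)
E
```

```text
eased [0.5247 0.1272 0.2927] [-0.5453  0.1928 -1.7739] Mz -0.011 gap 0.0232 j6 -1.233 t 13.0
up [0.5245 0.1272 0.3443] [ 0.3394 -0.1313 -3.025 ] Mz -0.035 gap 0.0232 j6 -1.231 t 13.5
above [ 0.511  -0.0281  0.3219] [-0.243  -0.3683 -2.0418] Mz 0.040 gap 0.0233 j6 -0.411 t 14.3
seat hit=False [ 0.511  -0.0286  0.2929] [ 0.2617  0.0359 -1.1528] Mz -0.012 gap 0.0237 j6 -0.409 t 15.2
foot z 0.045476035178488694
0.20 [ 0.5111 -0.0285  0.293 ] [ 0.1318  2.6745 -0.798 ] Mz -0.065 gap 0.0229 j6 -0.605 t 15.5
0.60 [ 0.511  -0.0286  0.2929] [-0.3847  2.5098 -1.769 ] Mz -0.080 gap 0.0227 j6 -1.004 t 15.9
1.00 [ 0.511  -0.0288  0.2929] [-0.3261  0.7879 -2.9356] Mz 0.013 gap 0.0235 j6 -1.403 t 16.4
1.25 [ 0.511  -0.0288  0.2929] [ 0.7696  0.8313 -2.5809] Mz -0.090 gap 0.0233 j6 -1.653 t 16.8
1.30 [ 0.511  -0.0288  0.2929] [ 0.1511 -0.5523 -2.0391] Mz -0.373 gap 0.0232 j6 -1.704 t 17.0
1.35 [ 0.511  -0.0286  0.2928] [ 0.5486  0.5891 -3.7665] Mz -0.739 gap 0.0230 j6 -1.755 t 17.3
1.35
```

Run:
```python
from scr import *
leave(1.35,1.13)
arm.reach([.518,.0485,.36],q(85));arm.pause(.2);st("over plunger");shot("chk")
W=cv2.imread("pics/chk.png");cv2.imwrite("pics/chk_c.png",W[120:400,100:540])
```

```text
eased [ 0.5111 -0.0286  0.2929] [ 0.3587 -0.1078 -1.021 ] Mz 0.006 gap 0.0234 j6 -1.538 t 17.6
up [ 0.5109 -0.0285  0.3444] [-0.395  -0.2525 -2.7194] Mz -0.038 gap 0.0232 j6 -1.536 t 18.1
over plunger [0.518  0.0477 0.3593] [ 0.6564  0.3572 -2.309 ] Mz 0.049 gap 0.0237 j6 -1.616 t 18.7
```

View pics/chk_c.png

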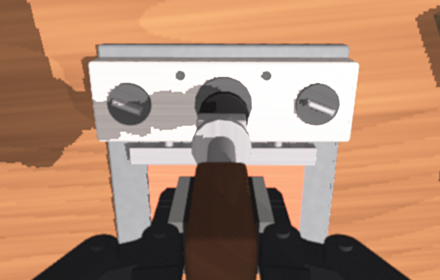

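Both bars now lie roughly crosswise: a at crop (317,104) and b at (126,104). I will measure their angles from this picture.

Run:
```python
from h import *
import json
P=json.load(open("pics/chk.json"));F=cv2.imread("pics/chk.png");g=cv2.cvtColor(F,cv2.COLOR_BGR2GRAY)
T=np.array(P["T"])
for nm,c in(("a",(.5248,.1269,.053)),("b",(.511,-.0286,.053))):
    u=np.array(P["camera_matrix"])@(T[:3,:3].T@(np.array(c)-T[:3,3]));u=u[:2]/u[2]
    m=np.zeros_like(g);cv2.circle(m,tuple(int(round(t)) for t in u),16,255,-1)
    for k in(0,15,30):
        th,_=cv2.threshold(g[m>0].reshape(-1,1),0,255,cv2.THRESH_OTSU);th+=k
        n,l,s,ce=cv2.connectedComponentsWithStats(((g>th)&(m>0)).astype(np.uint8));i=1+np.argmax(s[1:,4])
        p=np.float64([plane("",t,.053,P)[:2] for t in np.argwhere(l==i)[:,::-1].astype(float)])
        w,v=np.linalg.eigh(np.cov(p.T));d=v[:,1];print(nm,u.round(),th,s[i,4],np.sqrt(12*w).round(4),p.mean(0).round(4),"ang",np.degrees(np.arctan2(d[1],d[0]))%180)
```

```text
a [421. 227.] 167.0 133 [0.004  0.0228] [0.5254 0.1272] ang 62.979564841276876
a [421. 227.] 182.0 115 [0.0036 0.0223] [0.5252 0.1271] ang 63.796576602215495
a [421. 227.] 197.0 91 [0.0029 0.021 ] [0.5253 0.1272] ang 63.17903779997285
b [226. 228.] 98.0 354 [0.0153 0.0201] [ 0.5063 -0.0281] ang 64.08448211679124
b [226. 228.] 113.0 290 [0.0156 0.0191] [ 0.5057 -0.0282] ang 72.91283965597415
b [226. 228.] 128.0 85 [0.0034 0.0207] [ 0.5087 -0.0316] ang 60.003982303128176
```

Relative to the fixture (x axis at −5.1°), a stop at 1.2 rad puts the bars at 63.7°. Screw a measures 63.2°, so it is at its stop. Screw b's mask is spoiled by a shadow, so I will look at it enlarged.

Run:
```python
import cv2,numpy as np
F=cv2.imread("pics/chk.png")
cv2.imwrite("pics/chk_b.png",np.hstack([cv2.resize(F[y-25:y+25,x-25:x+25],(400,400),interpolation=cv2.INTER_CUBIC) for x,y in((226,225),(418,224))]))
```

```text
(no output)
```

View pics/chk_b.png

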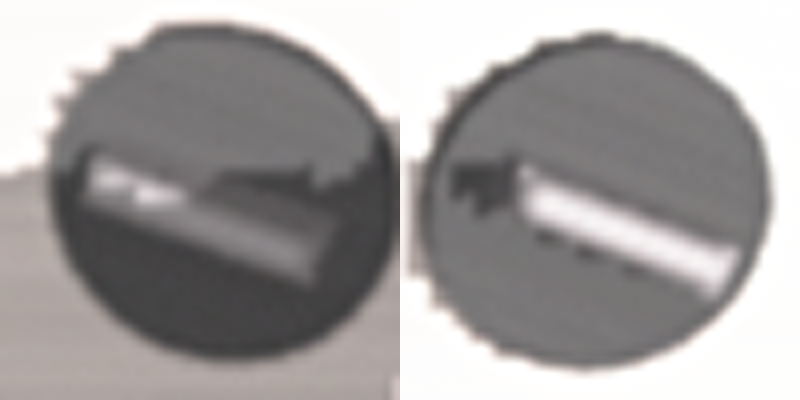

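Both bars lie about parallel at the stop angle. Next is the plunger: I will find contact with small averaged steps, then press 10 mm beyond it.

```bash
cat > pl.py <<'E'
from scr import *
def fz(n=12):
    v=[]
    for _ in range(n): v.append(monitor.observe()["contact_force"][2]);arm.pause(.02)
    return np.mean(v),np.std(v)/np.sqrt(n)
X,Y=.5178,.0486
E
python3 - <<'E'
from pl import *
arm.movel([X,Y,.345],q(85));arm.movel([X,Y,.0805+.2474],speed=.06);arm.pause(.2)
b,s=fz(20);print("base",b,s)
for f in np.arange(.0785,.0729,-.0007):
    arm.movel([X,Y,f+.2474],speed=.02);v,e=fz(8);p=monitor.observe()["ee_pos"]
    print("foot %.4f dF %.2f +- %.2f"%(p[2]-.2474,v-b,e))
    if v-b>2.2:break
st()
E
```

```text
base -2.2262846317606373 0.11233334958740245
foot 0.0785 dF 0.26 +- 0.22
foot 0.0778 dF -0.07 +- 0.19
foot 0.0771 dF -0.11 +- 0.10
foot 0.0764 dF -0.02 +- 0.26
foot 0.0759 dF 2.48 +- 0.11
 [0.5178 0.0486 0.3233] [-0.0605  0.2    -0.0551] Mz -0.044 gap 0.0237 j6 -1.615 t 21.9
```

Contact comes at foot z≈0.076, exactly as described. Pressing to 0.066.

Run:
```python
from pl import *
b=-2.226
for f in(.070,.0662):
    arm.movel([X,Y,f+.2474],speed=.02);arm.pause(.2);v,e=fz(12);print(monitor.observe()["ee_pos"][2]-.2474,v-b,e)
z=monitor.observe()["ee_pos"][2]-.2474
arm.movel([X,Y,.066+.2474+(.0662-z)],speed=.02);arm.pause(.3);v,e=fz(20);o=st("end");print(o["ee_pos"][2]-.2474,v-b,e)
S=grab_frame("side")[:,:,::-1]
cv2.imwrite("pics/end.png",cv2.resize(S[120:320,180:440],(780,600),interpolation=cv2.INTER_CUBIC))
```

```text
0.07006679628710571 4.2969279878857805 0.15037136935211054
0.06624292127870374 5.444923258558216 0.19114110297585238
end [0.5178 0.0486 0.3133] [ 1.3498 -0.1442  3.832 ] Mz 0.027 gap 0.0229 j6 -1.615 t 24.4
0.06594737699021574 5.604916948024478 0.08540044373988148
```

View pics/end.png

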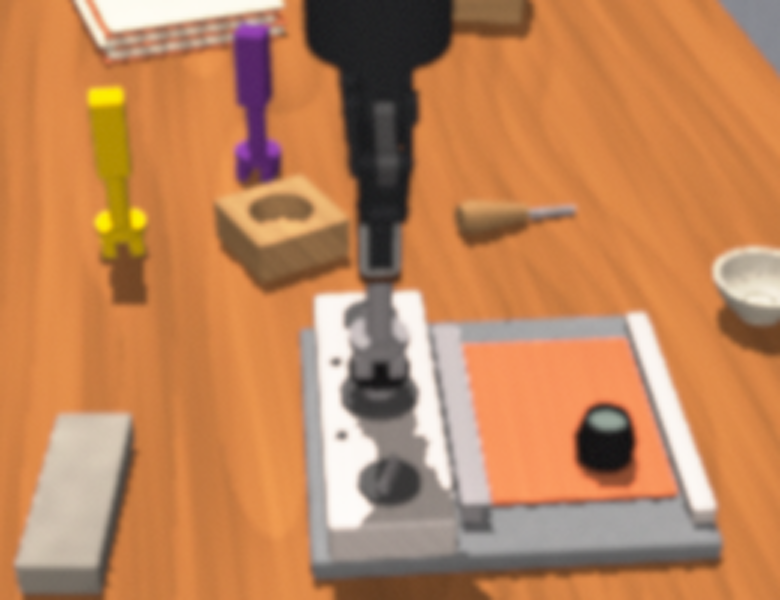

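The picture shows the fork on the pressed cap at (378,375), with the plate, loupe and graver undisturbed. Foot travel from contact is 10.0 mm, the force is 5.6 N (6 N expected half way), and the time is 24.4 s.

```bash
python3 -c "
from workcell import *
print(hand_in())"
```

```text
the job is handed in; nothing more can be done
None
```

I handed the job in at about 24 s, with both lock screws turned anticlockwise to their stops and the key still gripped, holding the plunger about 10 mm down (5.6 N measured, 6 N expected); the plate, loupe and light graver look undisturbed, but the jar and dark graver were not in my final picture.

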